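# Open the canister with the unmarked twist-lock lid

### The job

Open the cell canister that stands in the sloping cradle: twist its lid free, draw it out and set it down gently in the middle of the empty steel tray, standing upright on its stem with the handle up. Nothing shows whether the lid loosens clockwise or anticlockwise, so feel for it with a light twist each way and never force it against its stop. Do not push the things standing nearby.

Things in the scene. Friction and masses are not known exactly. Their poses are not given: they have to be found in the camera images.
- canister: Grey drum, 90 mm across, 90 mm long, 48 mm bore, fixed in a dark steel cradle. Origin: on the bench under the cradle, z up. The drum's axis leans 30 degrees towards its own -x (about towards the robot): out of the mouth it is (-0.5, 0, 0.866) in this frame. A stop pin hides in the throat, on one side or the other from start to start.
- rim_centre (a point): Centre of the drum's flat rim, on the drum's axis; in the canister's frame (-10, 0, 125) mm. At the start it lies 18 mm up the lid's z axis from the lid's origin.
- clip (a point): Top of one of the two steel clips on the rim, at the canister's +y side (the other mirrors it at -y). Each is 16 mm wide, hooks over one end of the lid's plate from 34 to 58 mm from the drum's axis, and ends 12.5 mm above the rim.
- lid: Loose twist-lock lid, 150 to 310 g, tilted with the drum at the start. Origin: centre of the stem's flat foot; z up the stem through the handle, y along the handle bar. Stem z 0 to 18 mm, at most 45 mm across; steel plate 48 (x) by 80 (y) mm, z 18 to 24, its y ends under the clips with 1.5 mm of play. Turned 1.1 to 2.0 rad its loosening way it clears the clips and draws straight out along the axis.
- handle (a point): Grip point in the lid's black handle bar, 46 mm up the lid's z from its origin; the bar is 14 mm thick (lid x), 60 mm long (lid y), from z = 24 to 60 mm. The wrong way the lid meets a hard hidden stop after 0.3 to 0.4 rad and must not be forced (0.4 N m is ample to feel it); the loosening way it turns freely, with hardly any torque.
- tray: Empty open steel tray on the bench, 160 (x) by 150 (y) by 24 mm high, walls and floor 5 mm thick, heavy. Origin: centre of its underside. The lid's origin is 5 mm above it when the lid stands in the tray.
- jar: Clear jar with a green screw cap, 90 mm diameter, 160 mm tall, a bystander. Origin: centre of its underside.
- reel: Solder reel, grey with an orange flange, 51 mm diameter, 31 mm tall, a bystander. Origin: centre of its underside.
- wool: Pale round tin with brass wool, 58 mm diameter, 33 mm tall, a bystander. Origin: centre of its underside.
- cutters: Red-handled cutters lying flat, 57 x 116 x 12 mm, a bystander. Origin: centre of the underside.
There are look-alikes about, which are no part of the job. What is shaped like the lid but pink is not meant.

How it is judged:
By the outcome, as a careful person would: the job done as asked, in the order asked, and still so for the second after the job is handed in, with the robot touching nothing.
It also fails if it takes over 51 s, if anything falls off the work surface, if the arm or the gripper's body presses on something with over 40 N, if the wrist force passes 120 N, or if a joint passes its speed limit or range.

### The arm

A 6-joint arm with a two-finger parallel gripper is mounted at the origin on a cart in front of the work surface, level with it; the furniture and walls round the work are solid. World frame = base frame: x ahead of the robot, y to its left, z up, the work surface at z = 0. Lengths are in mm, angles in rad, forces in N, time in s.
With the tool pointing down it reaches from about 300 to 850 mm from the base axis. Payload 5.4 kg.
Tool frame: the origin (TCP) lies at the very end of the fingers, on their centre line; the grasp point (between the pads) lies 19 mm behind it; z points along the fingers, y is the line along which they close (so a half turn about z gives the same grasp; the last joint's range is limited). The gripper opens to 85 mm and grips with 20 to 120 N. Pads are 22 mm wide; open, the fingers measure 114 mm over their backs; the gripper's body (76 mm by 85 mm) begins 54 mm behind the grasp point. The pads swing forward as they close: fully open they stand 13 mm farther back than shut.
Start: joints at [-1.337, 0.158, 1.597, -0, 1.386, -0.21], TCP at [246.865, -519.291, 231.299] pointing down, gripper open.
Joint ranges: [-2.91, 2.91], [-0.94, 2.29], [0.18, 2.7], [-1.29, 4.43], [0.17, 2.64], [-3, 3]. Speed limits (rad/s): [2.57, 2.57, 3.14, 3.14, 3.14, 3.14].

### API

Orientations are given as a 3x3 rotation matrix whose columns are the frame's x, y, z axes.
In Python, from plant import telemetry, vision, manip gives the robot as it stands. The module is installed in compiled form; this text tells all that it offers.
- The arm moves only by the shell command python3 -m jog 'ROWS' [FORCE]. ROWS is JSON, a list of rows, each a list of 3 entries, a list of its own where there are three numbers: the shift along the tool's x, y, z normalised to -1 to 1, where 1 is 0.4 m, then the turn, a rotation vector about the tool's x, y, z normalised to -1 to 1, where 1 is 2 rad, then the finger opening in mm, from 0 to 85.4. A call has exactly 5 rows; each row shifts and turns the commanded pose from where the row before left it, along the tool's axes as they then stand; what a row does not reach is not made up. A row lasts 1/10 s, in which the tool goes at most 50 mm and 8.59 degrees, less where a joint would pass 70% of its speed; a pose out of reach is approached as far as the arm can. A call with a number of a shift or a turn outside -1 to 1 is refused whole. A call with a gripper value outside its range is refused whole. The fingers move at their own pace and stop on an object; FORCE is the grip in N (left out, the last holds). Time passes only in rows, so rows that do not move let the fingers close, or fill a call up. It gives the time, the measured TCP pose, the force, the opening and the grip force at its end, in the units of the state.
- telemetry.observe(): the state, without advancing time (a new reading comes with each control period).
- vision.snapshot(name): name is "scene" or "top" or "wrist"; returns a dict with "img" (420x560x3 uint8, red, green, blue), "K" (3x3 intrinsics, pixels), "position" and "rotation" of the camera in the world. Camera axes: x right, y down, z forward; pixel columns grow to the right and rows downward; lengths in mm; the calibration is good to about 2 mm. The wrist camera is an equidistant fisheye: a pixel r from the principal point sees the ray r / f radians off the axis. A picture is of the moment at which its call begins. There is no depth.
- manip.sign_off(): hands the job in; it is judged then, once.
The state is a dict: "time_s": time; "joints": joint angles; "qvel": joint speeds; "effort": joint torques, N m; "tcp_pos": TCP position; "eef_rot": TCP orientation; "contact_force": force on the tool from outside, world axes, zero at the start; "moment": the same for the moment, N m; "finger_gap": finger opening in mm; "grip_force": force on a finger pad.
Only numpy, scipy, OpenCV 4.12 (cv2) and the standard library are available. Lean on these libraries where they do the work, as an engineer would, in place of code of your own. Each camera call takes 0.05 s, during which the arm holds its last target. There are 200 camera calls.

## Working session

There is one attempt and no reset: what is moved stays moved. The work goes in short steps, Python scripts to look and compute and a shell command to move; the robot and the scene stay as the last step left them, time stands still between calls to the robot, and variables do not carry over. Pictures are saved under pics/ and viewed, at most 10 in all, crops included, and the job is handed in when it is done.

```bash
mkdir -p pics; cat > h.py <<'E'
import numpy as np, cv2
from plant import telemetry, vision, manip
def snap(n,f=None):
    s=vision.snapshot(n)
    if f: cv2.imwrite('pics/'+f,cv2.cvtColor(s['img'],cv2.COLOR_RGB2BGR))
    return s
def ray(s,u,v,fish=False):
    K=np.array(s['K']);x=(u-K[0,2])/K[0,0];y=(v-K[1,2])/K[1,1]
    if fish:
        r=np.hypot(x,y);d=np.array([np.sin(r)*x/r,np.sin(r)*y/r,np.cos(r)])
    else: d=np.array([x,y,1.])
    d=np.array(s['rotation'])@d
    return np.array(s['position'],float),d/np.linalg.norm(d)
def onplane(s,u,v,z,fish=False):
    p,d=ray(s,u,v,fish);return p+d*(z-p[2])/d[2]
def tri(rs):
    A=0;b=0
    for p,d in rs:
        M=np.eye(3)-np.outer(d,d);A=A+M;b=b+M@p
    return np.linalg.solve(A,b)
def proj(s,P):
    c=np.array(s['rotation']).T@(np.array(P)-np.array(s['position']));K=np.array(s['K'])
    return (K@(c/c[2]))[:2]
E
python3 - <<'E'
from h import *
import pickle
d={}
for n in ['scene','top','wrist']:
    d[n]=snap(n,n+'1.png'); print(n,d[n]['K'],d[n]['position'],d[n]['rotation'])
pickle.dump(d,open('s1.pkl','wb'))
a=np.vstack([d['scene']['img'],d['top']['img']])
print(telemetry.observe())
E
```

```text
scene [[518.67320313   0.         285.55135445]
 [  0.         518.67320313 210.0408721 ]
 [  0.           0.           1.        ]] [1567.84283644 -360.85970282  634.72738295] [[ 0.26206495  0.42848318 -0.86471043]
 [ 0.96478348 -0.13739132  0.22431331]
 [-0.02268923 -0.893043   -0.44939894]]
top [[469.70733014   0.         270.687734  ]
 [  0.         469.70733014 203.48587646]
 [  0.           0.           1.        ]] [ 359.53324231  -98.28621778 1239.7186239 ] [[ 0.00815461 -0.98063024  0.19569835]
 [-0.99977043 -0.00411759  0.02102681]
 [-0.01981372 -0.19582489 -0.98043869]]
wrist [[325.1922621    0.         279.65946554]
 [  0.         325.1922621  215.42557166]
 [  0.           0.           1.        ]] [ 313.9365297  -487.17040122  372.96288595] [[ 0.42972828 -0.86342058 -0.26426975]
 [-0.90295679 -0.41143885 -0.12404481]
 [-0.001628    0.29192972 -0.95643839]]
{'time_s': 0.15, 'joints': array([-1.33709486e+00,  1.58903504e-01,  1.59797079e+00, -4.84141995e-07,
        1.38619155e+00, -2.10110422e-01]), 'qvel': array([ 0.0016047 , -0.00131964, -0.00316913,  0.00056295, -0.00157503,
        0.00148913]), 'effort': array([ 4.78422990e-04, -3.96376169e+01, -3.31785393e+01, -2.71311756e-04,
        5.45518749e-03, -2.11724841e-05]), 'tcp_pos': array([ 246.75998564, -518.83671404,  230.52958085]), 'eef_rot': array([[ 9.03121476e-01,  4.29385006e-01, -3.41626153e-04],
       [ 4.29385032e-01, -9.03120391e-01,  1.43304046e-03],
       [ 3.06796542e-04, -1.44089877e-03, -9.99998915e-01]]), 'contact_force': array([ 0.6657015 ,  0.35416851, -0.12457228]), 'moment': array([ 0.03502291,  0.01759779, -0.03323404]), 'grip_force': 0.0, 'finger_gap': 85.47143237750784}
```

View pics/scene1.png

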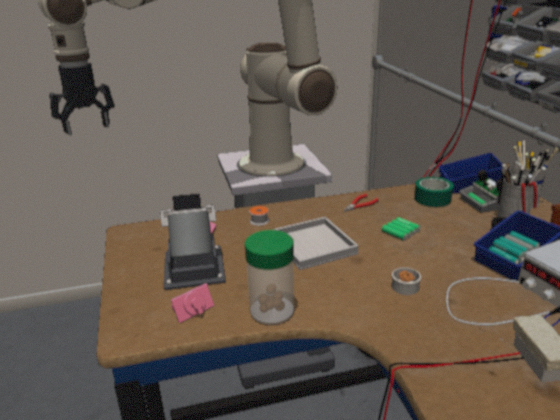

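View pics/top1.png

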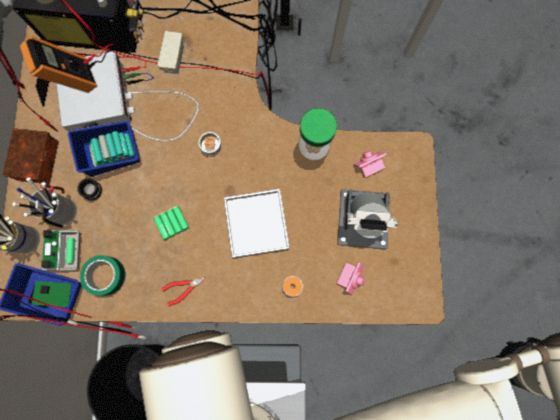

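The scene view shows the drum at (190,235), with the black handle at (187,203) and pink decoys at (192,303) and (208,228). The top view shows the black handle at (374,225), the tray at (256,223), the reel at (293,286), the jar at (318,130) and the wool at (210,143).

Candidates for the lid in the top view are the black-handled one in the drum (374,225), a pink one (372,163) and another pink one (350,278). I choose the black-handled one in the cradle and will check it in a close crop.

```bash
python3 - <<'E'
from h import *
import pickle
d=pickle.load(open('s1.pkl','rb'))
t=d['top']['img'][180:260,330:410]; s=d['scene']['img'][185:285,150:230+20]
a=cv2.resize(t,(400,400),interpolation=cv2.INTER_CUBIC); b=cv2.resize(s,(400,400),interpolation=cv2.INTER_CUBIC)
cv2.imwrite('pics/crop1.png',cv2.cvtColor(np.hstack([a,b]),cv2.COLOR_RGB2BGR))
# tray
hsv=cv2.cvtColor(d['top']['img'],cv2.COLOR_RGB2HSV)
m=((hsv[...,1]<50)&(hsv[...,2]>100)).astype(np.uint8); m[:, :215]=0; m[:,300:]=0; m[:180]=0; m[265:]=0
c=max(cv2.findContours(m,0,1)[0],key=cv2.contourArea); r=cv2.minAreaRect(c); print(r)
for p in cv2.boxPoints(r): print(p,onplane(d['top'],*p,24).round())
print('tray',onplane(d['top'],*r[0],24))
# dark handle
for n,(x0,x1,y0,y1) in {'top':(358,392,215,233),'scene':(170,206,193,212)}.items():
    g=d[n]['img'].max(2); m=np.zeros_like(g); m[y0:y1,x0:x1]=(g[y0:y1,x0:x1]<60); c=max(cv2.findContours(m,0,1)[0],key=cv2.contourArea); r=cv2.minAreaRect(c); print(n,r,cv2.boxPoints(r).round(1).tolist())
for n,u,v,z in [('jar',318,127,160),('reel',293,286,31)]: print(n,onplane(d['top'],u,v,z).round())
E
```

```text
((255.81100463867188, 222.78497314453125), (61.21930694580078, 58.32083511352539), 81.15818786621094)
[222.2922  197.02124] [619.  56.  24.]
[279.91998 188.05692] [644. -96.  24.]
[289.3298 248.5487] [ 483. -121.   24.]
[231.70203 257.51303] [459.  27.  24.]
tray [550.46859388 -33.64850685  24.        ]
top ((373.03985595703125, 223.90267944335938), (24.545513153076172, 9.113103866577148), 3.8140745162963867) [[360.5, 227.60000610351562], [361.1000061035156, 218.5], [385.6000061035156, 220.1999969482422], [385.0, 229.3000030517578]]
scene ((186.28713989257812, 201.37130737304688), (13.731513977050781, 25.97047233581543), 84.2894058227539) [[172.6999969482422, 195.8000030517578], [198.5, 193.1999969482422], [199.89999389648438, 206.89999389648438], [174.0, 209.5]]
jar [ 764. -188.  160.]
reel [ 388. -131.   31.]
```

View pics/crop1.png

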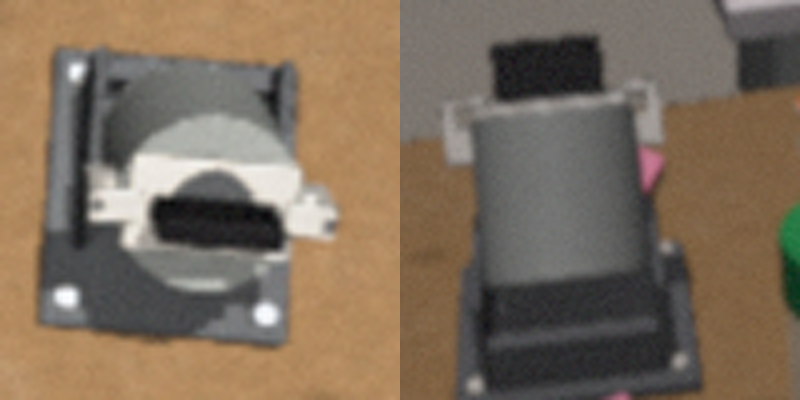

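The crop confirms the black-handled lid in the drum. Its plate ends are under the clips at crop (105,205) and (315,210), and the base bolts are at crop (65,297), (267,315) and (78,72).

```bash
python3 - <<'E'
from h import *
import pickle
d=pickle.load(open('s1.pkl','rb'));T=d['top'];S=d['scene']
b=[onplane(T,330+(x+.5)/5-.5,180+(y+.5)/5-.5,10) for x,y in[(65,297),(267,315),(78,72)]]
for v in (b[0]-b[1],b[2]-b[0]): print(v.round(), np.degrees(np.arctan2(v[1],v[0])))
e=[tri([ray(T,*p),ray(S,*q)]) for p,q in [((360.5,228.6),(199,193.6)),((385.5,229.8),(173,195.5))]]
print(np.round(e)); v=e[0]-e[1]; print(np.linalg.norm(v),np.degrees(np.arctan2(-v[0],v[1])))
yaw=np.arctan2(-(b[0]-b[1])[0],(b[0]-b[1])[1]); 
print('yaw',np.degrees(yaw))
R=np.array([[np.cos(yaw),-np.sin(yaw),0],[np.sin(yaw),np.cos(yaw),0],[0,0,1]])@np.array([[.866,0,-.5],[0,1,0],[.5,0,.866]])
m=(e[0]+e[1])/2; o=m-R@[-7,0,60]; print('lid origin',o,'handle',o+46*R[:,2],'rim',o+18*R[:,2])
# tool: approach z = -lid z ; closing y = +-lid x
for s in (1,-1):
    z=-R[:,2]; y=s*R[:,0]; x=np.cross(y,z); Rt=np.c_[x,y,z]
    st=telemetry.observe(); from scipy.spatial.transform import Rotation as Ro
    D=st['eef_rot'].T@Rt; print(s,np.round(Rt,3).tolist(),'rotvec/2',Ro.from_matrix(D).as_rotvec()/2)
E
```

```text
[  9. 105.   0.] 85.18609793627317
[121. -10.   0.] -4.520285411331268
[[ 517. -284.  159.]
 [ 514. -340.  161.]]
56.52237884017364 -2.8250423930974464
yaw -4.813902063726828
lid origin [ 551.40333335 -314.77687647  111.73947465] handle [ 528.48446524 -312.84672506  151.57547465] rim [ 542.43508062 -314.02159983  127.32747465]
1 [[0.084, 0.863, 0.498], [0.996, -0.073, -0.042], [0.0, 0.5, -0.866]] rotvec/2 [-0.23799761  0.13591277 -0.50923126]
-1 [[-0.084, -0.863, 0.498], [-0.996, 0.073, -0.042], [-0.0, -0.5, -0.866]] rotvec/2 [0.1566151  0.27424957 1.02090482]
```

```bash
python3 -m jog '[[[0.107,-0.0323,-0.003],[0,0,0],85],[[0.107,-0.0323,-0.003],[0,0,0],85],[[0.107,-0.0323,-0.003],[0,0,0],85],[[0.107,-0.0323,-0.003],[0,0,0],85],[[0.107,-0.0323,-0.003],[0,0,0],85]]' 40
python3 -m jog '[[[0.107,-0.0323,-0.003],[0,0,0],85],[[0.107,-0.0323,-0.003],[0,0,0],85],[[0,0,0],[-0.0297,0.017,-0.0637],85],[[0,0,0],[-0.0297,0.017,-0.0637],85],[[0,0,0],[-0.0297,0.017,-0.0637],85]]'
python3 -m jog '[[[0,0,0],[-0.0297,0.017,-0.0637],85],[[0,0,0],[-0.0297,0.017,-0.0637],85],[[0,0,0],[-0.0297,0.017,-0.0637],85],[[0,0,0],[-0.0297,0.017,-0.0637],85],[[0,0,0],[-0.0297,0.017,-0.0637],85]]'
python3 - <<'E'
from h import *
import pickle
s=snap('wrist','w2.png');st=telemetry.observe();print(st['joints'],st['tcp_pos'],st['eef_rot']);pickle.dump((s,st),open('s2.pkl','wb'))
E
```

```text
time_s: 0.65
tcp_pos: [413.4, -367.5, 237.1]
eef_rot: [[0.903, 0.429, -0.0], [0.429, -0.903, 0.0], [-0.0, -0.0, -1.0]]
contact_force: [1.2, 0.0, -0.1]
finger_gap: 85.3
grip_force: 0.0
time_s: 1.15
tcp_pos: [479.1, -308.2, 239.4]
eef_rot: [[0.666, 0.722, 0.188], [0.744, -0.664, -0.082], [0.065, 0.194, -0.979]]
contact_force: [0.1, 0.1, -0.2]
finger_gap: 84.6
grip_force: 0.0
time_s: 1.65
tcp_pos: [478.5, -308.5, 239.6]
eef_rot: [[0.078, 0.862, 0.5], [0.997, -0.066, -0.042], [-0.003, 0.502, -0.865]]
contact_force: [-0.4, -0.1, -0.6]
finger_gap: 85.0
grip_force: 0.0
[-1.01653474 -0.17714532  1.9992988   0.48704679  1.04330525 -1.13588473] [ 477.3988958  -308.79363943  238.24677687] [[ 0.07178693  0.86275234  0.50050477]
 [ 0.9974082  -0.05965442 -0.04022716]
 [-0.00484875  0.50209535 -0.86479867]]
```

View pics/w2.png

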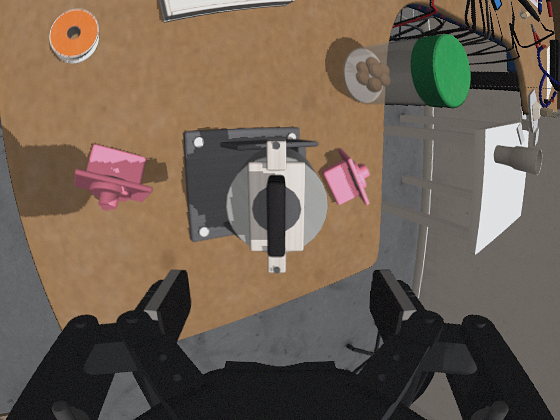

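The wrist view shows the handle bar from (276,178) to (276,255) running straight along the image column, with clips at (276,152) and (276,262). The fingers are centred near column 280, so the alignment is good, and I'll refine the offset.

```bash
python3 - <<'E'
from h import *
import pickle
s,st=pickle.load(open('s2.pkl','rb'));g=s['img'].max(2)
m=np.zeros_like(g);m[165:265,255:300]=g[165:265,255:300]<38
c=max(cv2.findContours(m,0,1)[0],key=cv2.contourArea);print(cv2.minAreaRect(c),cv2.boundingRect(c))
for v in range(180,256,8): 
    r=np.where(m[v])[0]; print(v,r.min() if len(r) else 0,r.max() if len(r) else 0, end=' | ')
R=st['eef_rot'];P=st['tcp_pos']
yaw=np.radians(-4.7)
L=np.array([[np.cos(yaw),-np.sin(yaw),0],[np.sin(yaw),np.cos(yaw),0],[0,0,1]])@np.array([[.866,0,-.5],[0,1,0],[.5,0,.866]])
d=s['rotation'].T@L[:,2]; print('\naxis in cam',d)
for u,v in[(276,178),(276,254),(276,215)]:
    p=onplane(s,u,v,161.4,True); h=p-12*L[:,2]; tgt=h-19*L[:,2]; print(p,'tool shift',R.T@(tgt-P), R.T@p-R.T@P)
print(R.T@L)
E
```

```text
((275.5, 215.5), (79.0, 17.0), 90.0) (267, 176, 18, 80)
180 269 284 | 188 267 269 | 196 267 284 | 204 267 269 | 212 267 269 | 220 267 272 | 228 267 284 | 236 268 284 | 244 268 270 | 252 268 276 | 
axis in cam [ 0.0026703   0.29286986 -0.95612557]
[ 522.91030418 -280.18950038  161.4       ] tool shift [ 32.14210844  -1.10149223 119.0842178 ] [32.16973819 -1.02569853 88.08500477]
[ 518.17072788 -339.57964915  161.4       ] tool shift [-27.43435284  -1.6476881  119.10113399] [-27.40672308  -1.57189441  88.10192097]
[ 520.7026591  -308.03266334  161.4       ] tool shift [  4.2126292   -1.34517555 119.09933214] [ 4.24025895 -1.26938185 88.10011912]
[[-1.12407793e-02  9.99936420e-01  8.91282362e-04]
 [ 9.99911854e-01  1.12388183e-02  2.44495787e-03]
 [ 2.43478546e-03  9.18727455e-04 -9.99974614e-01]]
```

```bash
python3 -m jog '[[[0.003,-0.0016,0.073],[0,0,0.0055],60],[[0.003,-0.0016,0.073],[0,0,0],50],[[0,0,0.073],[0,0,0],40],[[0,0,0.05],[0,0,0],40],[[0,0,0.023],[0,0,0],40]]' 40
python3 -m jog '[[[0,0,0],[0,0,0],25],[[0,0,0],[0,0,0],20],[[0,0,0],[0,0,0],5],[[0,0,0],[0,0,0],5],[[0,0,0],[0,0,0],5]]' 40
python3 -c "
from h import *
s=telemetry.observe();print({k:np.round(v,3) for k,v in s.items()})
w=snap('wrist','w3.png')"
```

```text
time_s: 2.2
tcp_pos: [535.8, -310.2, 135.4]
eef_rot: [[0.094, 0.864, 0.495], [0.996, -0.085, -0.04], [0.008, 0.497, -0.868]]
contact_force: [-0.6, -0.6, -0.6]
finger_gap: 39.8
grip_force: 0.0
time_s: 2.7
tcp_pos: [534.6, -311.6, 138.2]
eef_rot: [[0.092, 0.863, 0.496], [0.996, -0.082, -0.043], [0.004, 0.498, -0.867]]
contact_force: [-6.8, 1.0, 0.3]
finger_gap: 13.0
grip_force: 40.4
{'time_s': np.float64(2.7), 'joints': array([-0.912,  0.079,  1.966,  0.535,  0.8  , -1.139]), 'qvel': array([-0.001, -0.001,  0.   ,  0.002, -0.   , -0.003]), 'effort': array([  1.812, -34.074, -32.773,   2.488,  -1.581,   0.04 ]), 'tcp_pos': array([ 534.634, -311.596,  138.233]), 'eef_rot': array([[ 0.092,  0.863,  0.496],
       [ 0.996, -0.082, -0.043],
       [ 0.004,  0.498, -0.867]]), 'contact_force': array([-6.833,  1.049,  0.271]), 'moment': array([0.091, 1.247, 0.066]), 'grip_force': np.float64(40.396), 'finger_gap': np.float64(13.032)}
```

View pics/w3.png

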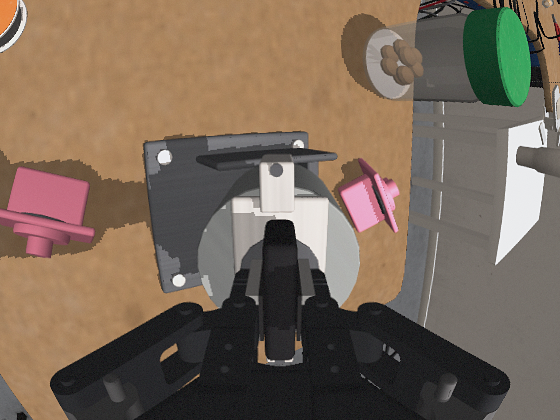

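The handle is held (gap 13 mm, grip 40 N). The wrist view shows the bar between the fingers at (280,290). I'll take out the slight side force and start a light twist.

```bash
cat > m.py <<'E'
from h import *
s=telemetry.observe();R=s['eef_rot'];print('t',s['time_s'],'j6',s['joints'][5].round(4),'Ftool',(R.T@s['contact_force']).round(2),'Mtool',(R.T@s['moment']).round(3),'gap',s['finger_gap'].round(2),'tcp',s['tcp_pos'].round(1))
E
python3 m.py
python3 -m jog '[[[0,-0.0025,0],[0,0,0],5],[[0,0,0],[0,0,0],5],[[0,0,0],[0,0,0],5],[[0,0,0],[0,0,0],5],[[0,0,0],[0,0,0],5]]' 40 >/dev/null; python3 m.py
python3 -m jog '[[[0,0,0],[0,0,0.025],5],[[0,0,0],[0,0,0.025],5],[[0,0,0],[0,0,0],5],[[0,0,0],[0,0,0],5],[[0,0,0],[0,0,0],5]]' 40 >/dev/null; python3 m.py
```

```text
Traceback (most recent call last):
  File "m.py", line 2, in <module>
    s=telemetry.observe();R=s['eef_rot'];print('t',s['time_s'],'j6',s['joints'][5].round(4),'Ftool',(R.T@s['contact_force']).round(2),'Mtool',(R.T@s['moment']).round(3),'gap',s['finger_gap'].round(2),'tcp',s['tcp_pos'].round(1))
                                                                                                                                                                               ^^^^^^^^^^^^^^^^^^^^^
AttributeError: 'float' object has no attribute 'round'
Traceback (most recent call last):
  File "m.py", line 2, in <module>
    s=telemetry.observe();R=s['eef_rot'];print('t',s['time_s'],'j6',s['joints'][5].round(4),'Ftool',(R.T@s['contact_force']).round(2),'Mtool',(R.T@s['moment']).round(3),'gap',s['finger_gap'].round(2),'tcp',s['tcp_pos'].round(1))
                                                                                                                                                                               ^^^^^^^^^^^^^^^^^^^^^
AttributeError: 'float' object has no attribute 'round'
Traceback (most recent call last):
  File "m.py", line 2, in <module>
    s=telemetry.observe();R=s['eef_rot'];print('t',s['time_s'],'j6',s['joints'][5].round(4),'Ftool',(R.T@s['contact_force']).round(2),'Mtool',(R.T@s['moment']).round(3),'gap',s['finger_gap'].round(2),'tcp',s['tcp_pos'].round(1))
                                                                                                                                                                               ^^^^^^^^^^^^^^^^^^^^^
AttributeError: 'float' object has no attribute 'round'
```

```bash
sed -i "s/s\['finger_gap'\].round(2)/s['finger_gap']/" m.py; python3 m.py
python3 -m jog '[[[0,0,0],[0,0,0.025],5],[[0,0,0],[0,0,0.025],5],[[0,0,0],[0,0,0.02],5],[[0,0,0],[0,0,0],5],[[0,0,0],[0,0,0],5]]' 40 >/dev/null; python3 m.py
```

```text
t 3.75 j6 -1.0411 Ftool [ 1.79 -4.25 -6.75] Mtool [0.912 0.236 0.08 ] gap 13.31347776818571 tcp [ 534.8 -311.3  138.2]
t 4.25 j6 -0.9018 Ftool [ 1.86 -3.07 -6.46] Mtool [0.731 0.159 0.072] gap 13.143650419463075 tcp [ 535.  -311.4  138.4]
```

```bash
python3 -m jog '[[[0,0,0],[0,0,0.01],5],[[0,0,0],[0,0,0.01],5],[[0,0,0],[0,0,0],5],[[0,0,0],[0,0,0],5],[[0,0,0],[0,0,0],5]]' 40 >/dev/null; python3 m.py
python3 -m jog '[[[0,0,0],[0,0,0.01],5],[[0,0,0],[0,0,0],5],[[0,0,0],[0,0,0],5],[[0,0,0],[0,0,0],5],[[0,0,0],[0,0,0],5]]' 40 >/dev/null; python3 m.py
```

```text
t 4.75 j6 -0.8621 Ftool [ 1.31 -2.17 -5.41] Mtool [ 0.637  0.091 -0.085] gap 13.119144674691583 tcp [ 535.1 -311.5  138.4]
t 5.25 j6 -0.8421 Ftool [ 1.99 -3.12 -6.37] Mtool [ 0.618  0.11  -0.114] gap 13.466912074887075 tcp [ 535.1 -311.6  138.4]
```

```bash
python3 -m jog '[[[0,0,0],[0,0,0.01],5],[[0,0,0],[0,0,0],5],[[0,0,0],[0,0,0],5],[[0,0,0],[0,0,0],5],[[0,0,0],[0,0,0],5]]' 40 >/dev/null; python3 m.py

```

```text
t 5.75 j6 -0.8221 Ftool [ 1.46 -3.18 -5.01] Mtool [ 0.659  0.101 -0.098] gap 13.291371326793213 tcp [ 535.2 -311.6  138.5]
```

```bash
for i in 1; do python3 -m jog '[[[0,0,0],[0,0,0.01],5],[[0,0,0],[0,0,0],5],[[0,0,0],[0,0,0],5],[[0,0,0],[0,0,0],5],[[0,0,0],[0,0,0],5]]' 40 >/dev/null; python3 m.py; done
python3 -m jog '[[[0,0,0],[0,0,0.01],5],[[0,0,0],[0,0,0],5],[[0,0,0],[0,0,0],5],[[0,0,0],[0,0,0],5],[[0,0,0],[0,0,0],5]]' 40 >/dev/null; python3 m.py
```

```text
t 6.25 j6 -0.8019 Ftool [ 1.18 -3.07 -6.53] Mtool [ 0.648  0.091 -0.084] gap 13.006082435111658 tcp [ 535.2 -311.6  138.5]
t 6.75 j6 -0.7819 Ftool [ 1.52 -2.4  -6.55] Mtool [ 0.656  0.057 -0.089] gap 13.491722438957387 tcp [ 535.3 -311.7  138.5]
```

```bash
python3 -m jog '[[[0,0,0],[0,0,0.01],5],[[0,0,0],[0,0,0],5],[[0,0,0],[0,0,0],5],[[0,0,0],[0,0,0],5],[[0,0,0],[0,0,0],5]]' 40 >/dev/null; python3 m.py
python3 -m jog '[[[0,0,0],[0,0,0.01],5],[[0,0,0],[0,0,0],5],[[0,0,0],[0,0,0.01],5],[[0,0,0],[0,0,0],5],[[0,0,0],[0,0,0],5]]' 40 >/dev/null; python3 m.py
```

```text
t 7.25 j6 -0.7617 Ftool [ 0.94 -2.6  -7.03] Mtool [ 0.644  0.054 -0.088] gap 13.67970048267661 tcp [ 535.3 -311.7  138.5]
t 7.75 j6 -0.7215 Ftool [ 0.26 -2.04 -7.72] Mtool [ 0.574 -0.04  -0.18 ] gap 13.748643922552082 tcp [ 535.4 -311.9  138.5]
```

```bash
python3 -c "
from h import *
s=snap('wrist');c=cv2.resize(s['img'][120:380,180:400],None,fx=2.3,fy=2.3)
cv2.imwrite('pics/w4.png',cv2.cvtColor(c,cv2.COLOR_RGB2BGR))";python3 m.py
```

```text
t 7.8 j6 -0.7215 Ftool [ 1.07 -1.76 -7.18] Mtool [ 0.568  0.054 -0.068] gap 13.202745571232947 tcp [ 535.4 -311.9  138.6]
```

View pics/w4.png

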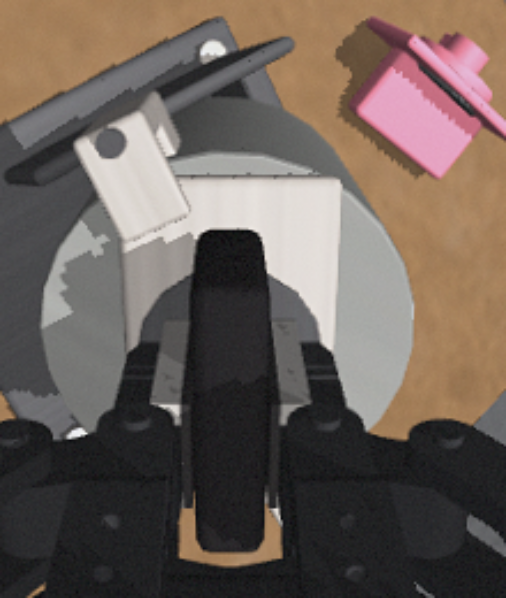

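The crop shows the lid plate still square to the fingers, with the clip at (130,165) now about 25° off the plate. The lid has turned 0.42 rad, past where a stop could be, with hardly any torque, so this is the loosening way. I'll continue.

```bash
python3 -m jog '[[[0,0,0],[0,0,0.02],5],[[0,0,0],[0,0,0.02],5],[[0,0,0],[0,0,0.02],5],[[0,0,0],[0,0,0],5],[[0,0,0],[0,0,0],5]]' 40 >/dev/null; python3 m.py
python3 -m jog '[[[0,0,0],[0,0,0.05],5],[[0,0,0],[0,0,0.05],5],[[0,0,0],[0,0,0.05],5],[[0,0,0],[0,0,0.05],5],[[0,0,0],[0,0,0],5]]' 40 >/dev/null; python3 m.py
```

```text
t 8.3 j6 -0.6019 Ftool [-1.   -1.13 -8.54] Mtool [ 0.512 -0.188  0.04 ] gap 12.92278599030967 tcp [ 535.4 -312.3  138.6]
t 8.8 j6 -0.1999 Ftool [-1.78 -1.81 -8.51] Mtool [ 0.319 -0.547  0.25 ] gap 13.602494071568323 tcp [ 535.3 -312.5  138.5]
```

```bash
python3 -m jog '[[[0,0,0],[0,0,0.05],5],[[0,0,0],[0,0,0.05],5],[[0,0,0],[0,0,0.05],5],[[0,0,0],[0,0,0.05],5],[[0,0,0],[0,0,0.05],5]]' 40 >/dev/null; python3 m.py
python3 -m jog '[[[0,0,0],[0,0,0.03],5],[[0,0,0],[0,0,0],5],[[0,0,-0.005],[0,0,0],5],[[0,0,-0.01],[0,0,0],5],[[0,0,0],[0,0,0],5]]' 40 >/dev/null; python3 m.py
```

```text
t 9.3 j6 0.3016 Ftool [-1.96  4.42 -3.88] Mtool [-0.718 -0.733 -0.173] gap 13.523437967135978 tcp [ 535.4 -313.7  138.8]
t 9.8 j6 0.3603 Ftool [ 0.7   3.29 -3.18] Mtool [-0.514 -0.245 -0.017] gap 13.002082038803644 tcp [ 532.5 -312.3  143.7]
```

```bash
python3 -m jog '[[[0,0,-0.02],[0,0,0],5],[[0,0,-0.02],[0,0,0],5],[[0,0,-0.02],[0,0,0],5],[[0,0,-0.03],[0,0,0],5],[[0,0,-0.03],[0,0,0],5]]' 40 >/dev/null; python3 m.py
python3 -m jog '[[[0,0,-0.06],[0,0,0],5],[[0,0,-0.06],[0,0,0],5],[[0,0,-0.03],[0,0,0],5],[[0,0,0],[0,0,0],5],[[0,0,0],[0,0,0],5]]' 60 >/dev/null; python3 m.py
python3 - <<'E'
from h import *
s=snap('wrist','w5.png');st=telemetry.observe();print(st['joints'],st['tcp_pos'],st['eef_rot'].round(3).tolist())
from scipy.spatial.transform import Rotation as Ro
R=st['eef_rot'];P=st['tcp_pos']
z=np.array([0,0,-1.])
# minimal tilt to vertical
ax=np.cross(R[:,2],z);a=np.arcsin(np.linalg.norm(ax));rv=ax/np.linalg.norm(ax)*a
print('rv tool',R.T@rv/2,'a',a); R2=Ro.from_rotvec(rv).as_matrix()@R
tr=np.array([550.5,-33.6,0])
print('R2',R2.round(3).tolist(),'shift in R2 (mm) xy',R2.T@(tr-P))
E
```

```text
t 10.3 j6 0.3796 Ftool [-1.83  0.68  2.51] Mtool [ 0.021 -0.453 -0.021] gap 13.091582780288338 tcp [ 507.4 -308.2  184.2]
t 10.8 j6 0.3939 Ftool [-2.1   0.4   2.78] Mtool [ 0.059 -0.484  0.026] gap 12.978190269657512 tcp [ 478.1 -306.3  235.7]
[-1.00937257 -0.17686795  2.00457585  0.48224541  1.03577684  0.39381422] [ 478.02401191 -305.98395689  234.96435134] [[0.867, -0.031, 0.497], [-0.012, -0.999, -0.041], [0.498, 0.029, -0.867]]
rv tool [ 1.54291540e-02 -2.60678761e-01  1.68701960e-18] a 0.5222699500781927
R2 [[1.0, -0.023, 0.0], [-0.023, -1.0, 0.0], [-0.0, 0.0, -1.0]] shift in R2 (mm) xy [  66.09688234 -274.00180833  234.96435134]
```

View pics/w5.png

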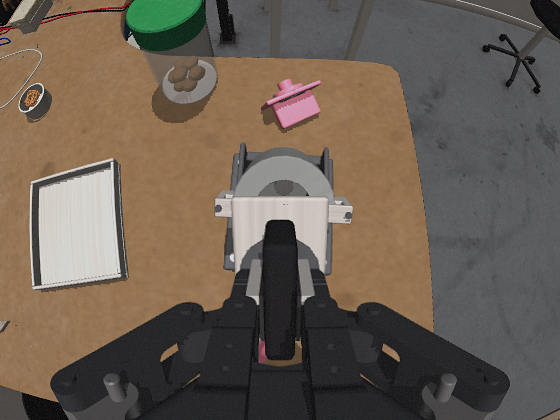

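The wrist view shows the lid free in the gripper, the plate at (280,230), the empty drum mouth at (283,185), and the tray corners at (31,182), (116,160), (127,277) and (33,289). Now I'll level the lid and carry it over.

```bash
python3 -m jog '[[[0,0,0],[0.0039,-0.0652,0],5],[[0,0,0],[0.0039,-0.0652,0],5],[[0,0,0],[0.0039,-0.0652,0],5],[[0,0,0],[0.0039,-0.0652,0],5],[[0,0,0],[0,0,0],5]]' 60 >/dev/null; python3 m.py
python3 -m jog '[[[0.0275,-0.1,0],[0,0,0],5],[[0.0275,-0.1142,0],[0,0,0],5],[[0.0275,-0.1142,0],[0,0,0],5],[[0.0275,-0.1142,0],[0,0,0],5],[[0.0275,-0.1142,0],[0,0,0],5]]' 60 >/dev/null
python3 -m jog '[[[0.0275,-0.1142,0],[0,0,0],5],[[0,-0.014,0.1],[0,0,0],5],[[0,0,0.1],[0,0,0],5],[[0,0,0],[0,0,0],5],[[0,0,0],[0,0,0],5]]' 60
python3 - <<'E'
from h import *
import pickle
s=snap('wrist','w6.png');t=snap('top');st=telemetry.observe();pickle.dump((s,t,st),open('s6.pkl','wb'))
print(st['tcp_pos'],st['eef_rot'].round(4).tolist())
E
```

```text
t 11.35 j6 0.8121 Ftool [ 0.37 -0.25  3.01] Mtool [-0.015  0.051  0.021] gap 12.668186535506106 tcp [ 480.4 -305.6  233.6]
time_s: 12.35
tcp_pos: [549.9, -34.2, 155.5]
eef_rot: [[1.0, -0.024, -0.0], [-0.024, -1.0, 0.0], [-0.0, -0.0, -1.0]]
contact_force: [1.6, 0.4, -1.1]
finger_gap: 12.7
grip_force: 64.3
[552.14121426 -35.09521316 158.35803611] [[0.9997, -0.0244, 0.0054], [-0.0244, -0.9997, -0.0017], [0.0055, 0.0016, -1.0]]
```

View pics/w6.png

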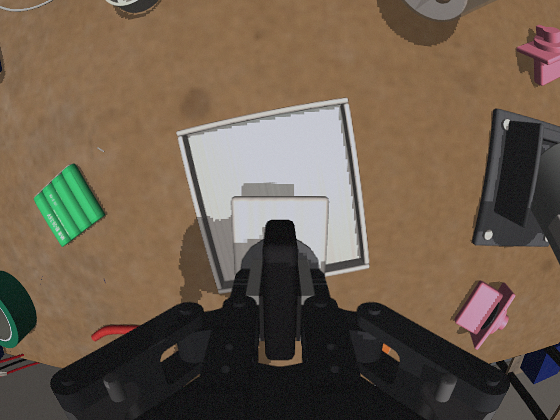

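```bash
python3 - <<'E'
from h import *
import pickle
s,t,st=pickle.load(open('s6.pkl','rb'));R=st['eef_rot'];P=st['tcp_pos']
c=[onplane(s,u,v,24,True) for u,v in[(178,133),(347,99),(369,268),(220,292)]]
print(np.round(c)); c=np.array(c);print([np.linalg.norm(c[i]-c[i-1]).round() for i in range(4)]);print('ctr',c.mean(0),(c[0]+c[2])/2,(c[1]+c[3])/2,'tool shift',R.T@(c.mean(0)-P))
# plate tilt: plate far edge corners at x=+40, tool frame expected
for u,v in [(233,198),(327,198)]:
    p,d=ray(s,u,v,True);p=R.T@(p-P);d=R.T@d; print('edge pt at x=40:',p+d*(40-p[0])/d[0])
E
```

```text
[[ 617.   52.   24.]
 [ 641.  -93.   24.]
 [ 486. -119.   24.]
 [ 463.   26.   24.]]
[np.float64(156.0), np.float64(147.0), np.float64(158.0), np.float64(147.0)]
ctr [551.72601866 -33.47731567  24.        ] [551.22016168 -33.57217668  24.        ] [552.23187563 -33.38245466  24.        ] tool shift [ -1.19209295  -1.82296612 134.35076314]
edge pt at x=40: [ 40.         -19.92231252  -9.6482791 ]
edge pt at x=40: [40.         19.01608306 -9.44759812]
```

```bash
python3 - <<'E'
from h import *
import pickle
s,t,st=pickle.load(open('s6.pkl','rb'));R=st['eef_rot'];P=st['tcp_pos']
r=[]
for u,v in [(233,198),(327,198)]:
    p,d=ray(s,u,v,True);r.append((R.T@(p-P),R.T@d))
p=r[0][0];k=48/(r[1][1][1]/r[1][1][0]-r[0][1][1]/r[0][1][0])
print('cam',p)
for p,d in r: print(p+d*k/d[0], p+d*(5-p[2])/d[2])
print(telemetry.observe()['tcp_pos'],telemetry.observe()['eef_rot'][:,2])
E
```

```text
cam [  72.87881221   -0.36584555 -139.28026896]
[ 32.34856019 -24.4734237   20.51921483] [ 36.28472865 -22.13217281   5.        ]
[32.34856019 23.5265763  20.76659757] [36.34129174 21.17287698  5.        ]
[552.14121426 -35.09521316 158.35803611] [ 0.00544891 -0.00173864 -0.99998364]
```

The wrist view shows the tray corners at (178,133), (347,99), (369,268) and (220,292). The plate edge at (233–327,198) sits exactly where it did in the drum, so the lid hasn't shifted in the grip. I'll lower it and feel for contact.

```bash
python3 -m jog '[[[0,-0.0045,0.08],[0,0,0],5],[[0,0,0.08],[0,0,0],5],[[0,0,0.06],[0,0,0],5],[[0,0,0.04],[0,0,0],5],[[0,0,0],[0,0,0],5]]' 60 >/dev/null; python3 m.py
python3 -m jog '[[[0,0,0.01],[0,0,0],5],[[0,0,0],[0,0,0],5],[[0,0,0],[0,0,0],5],[[0,0,0],[0,0,0],5],[[0,0,0],[0,0,0],5]]' 60 >/dev/null; python3 m.py
```

```text
t 12.95 j6 1.3169 Ftool [-0.26  0.05  2.3 ] Mtool [ 0.027 -0.041 -0.033] gap 12.994640815303647 tcp [550.6 -32.9  51.6]
t 13.45 j6 1.3172 Ftool [ 0.55 -0.18  2.6 ] Mtool [-0.012  0.004 -0.032] gap 13.25535822091403 tcp [551.2 -32.7  48.4]
```

```bash
python3 -m jog '[[[0,0,0.0075],[0,0,0],5],[[0,0,0.0075],[0,0,0],5],[[0,0,0.005],[0,0,0],5],[[0,0,0],[0,0,0],5],[[0,0,0],[0,0,0],5]]' 60 >/dev/null; python3 m.py
python3 -m jog '[[[0,0,0.004],[0,0,0],5],[[0,0,0],[0,0,0],5],[[0,0,0],[0,0,0],5],[[0,0,0],[0,0,0],5],[[0,0,0],[0,0,0],5]]' 60 >/dev/null; python3 m.py
python3 -m jog '[[[0,0,0.003],[0,0,0],5],[[0,0,0],[0,0,0],5],[[0,0,0],[0,0,0],5],[[0,0,0],[0,0,0],5],[[0,0,0],[0,0,0],5]]' 60 >/dev/null; python3 m.py
```

```text
t 13.95 j6 1.3173 Ftool [-0.37  0.15  2.01] Mtool [0.027 0.026 0.024] gap 12.728720450132975 tcp [550.8 -32.5  39.7]
t 14.45 j6 1.3173 Ftool [-0.38 -0.89  2.86] Mtool [ 0.004 -0.03   0.022] gap 12.6982397622408 tcp [550.9 -32.6  38.3]
t 14.95 j6 1.3172 Ftool [-1.8  -0.84 -5.69] Mtool [ 0.161 -0.507 -0.045] gap 12.815785517069834 tcp [551.2 -32.6  37.7]
```

Contact is felt at about 8 N. I'll release slowly.

```bash
python3 -m jog '[[[0,0,0],[0,0,0],5],[[0,0,0],[0,0,0],5],[[0,0,0],[0,0,0],14],[[0,0,0],[0,0,0],15],[[0,0,0],[0,0,0],17]]' 20 >/dev/null; python3 m.py
python3 -m jog '[[[0,0,0],[0,0,0],20],[[0,0,0],[0,0,0],25],[[0,0,0],[0,0,0],35],[[0,0,0],[0,0,0],45],[[0,0,0],[0,0,0],50]]' 20 >/dev/null; python3 m.py
python3 -m jog '[[[0,0,-0.03],[0,0,0],50],[[0,0,-0.08],[0,0,0],50],[[0,0,-0.1],[0,0,0],50],[[0,0,-0.1],[0,0,0],50],[[0,0,0],[0,0,0],50]]' 20 >/dev/null; python3 m.py
python3 - <<'E'
from h import *
s=snap('wrist');t=snap('top');c=cv2.resize(t['img'][170:290,200:320],(420,420),interpolation=cv2.INTER_CUBIC)
w=cv2.resize(s['img'],(380,285));a=np.zeros((420,800,3),np.uint8);a[:,:420]=c;a[:285,420:]=w
cv2.imwrite('pics/end.png',cv2.cvtColor(a,cv2.COLOR_RGB2BGR))
E
```

```text
t 15.45 j6 1.3172 Ftool [-0.41  0.55 -0.24] Mtool [ 0.028 -0.024 -0.012] gap 16.846608418031103 tcp [550.9 -32.6  36.9]
t 15.95 j6 1.3172 Ftool [-0.   -0.45  0.4 ] Mtool [ 0.027  0.038 -0.015] gap 49.84194106436027 tcp [550.9 -32.6  37.1]
t 16.45 j6 1.3172 Ftool [ 1.15  0.28 -1.27] Mtool [-0.018  0.034 -0.01 ] gap 49.9089476261252 tcp [555.2 -33.6 169.1]
```

View pics/end.png

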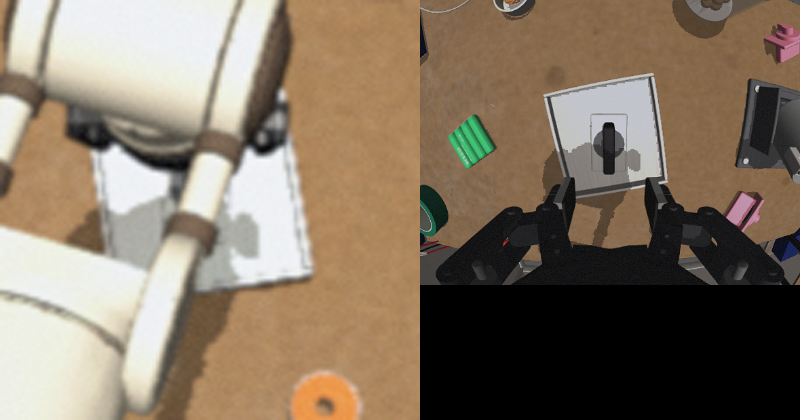

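The wrist inset shows the lid standing upright with the handle up at (608,145), in the middle of the tray. The gripper is clear above it, and the decoys and bystanders are where they were.

```bash
python3 -m jog '[[[0,0,0],[0,0,0],50],[[0,0,0],[0,0,0],50],[[0,0,0],[0,0,0],50],[[0,0,0],[0,0,0],50],[[0,0,0],[0,0,0],50]]' >/dev/null; python3 -c "
from plant import manip;print(manip.sign_off())"
```

```text
the job is handed in; nothing more can be done
None
```

The lid is twisted free, drawn out and standing upright on its stem in the middle of the tray with the handle up, and the job is handed in at about 17 s. I twisted it one way only, because it passed 0.4 rad with no stop, so I did not try the other way.

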